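# Shut the animal drawer and throw its cam lock

## Robot

A 6-joint arm with a two-finger parallel gripper is mounted at the origin on the work surface. World frame = base frame: x ahead of the robot, y to its left, z up, the work surface at z = 0. Lengths are in m, angles in rad, forces in N, time in s.
With the tool pointing down it reaches from about 0.25 to 0.8 m from the base axis. Payload 8.5 kg.
Tool frame: the origin (TCP) lies midway between the tips of the shut fingers; the grasp point (between the pads) lies 19 mm behind it; z points along the fingers, y is the direction in which the jaws open and shut (so a half turn about z gives the same grasp; the last joint's range is limited). The gripper opens to 85 mm and grips with 20 to 120 N. Pads are 22 mm wide; open, the fingers measure 114 mm over their backs; the gripper's body (76 mm by 85 mm) begins 54 mm behind the grasp point. The pads swing forward as they close: fully open they stand 13 mm farther back than shut.
Start: joints at [-1.106, 0.238, -0.013, 1.319, 0, 1.571], TCP at [0.235, -0.469, 0.231] pointing down, gripper open.
Joint ranges: [-2.66, 2.66], [-1.03, 1.9], [-1.14, 1.46], [-1.82, 2.27], [-1.45, 1.34], [-3.14, 3.14]. Speed limits (rad/s): [2.22, 2.22, 2.79, 3.14, 3.14, 3.14].

## Interface

Orientations are given as [roll, pitch, yaw] about the fixed x, y, z axes, in that order (R = Rz(yaw) Ry(pitch) Rx(roll)).
In Python, from bench import observe, vision, job gives the robot as it stands.
- The arm moves only by the tool step_arm, never from a script. Its argument "commands" is a list of rows, each a list of 7 numbers: the shift along the tool's x, y, z in units of 30 mm (1.0 is 30 mm), then the turn, a rotation vector about the tool's x, y, z in units of 5 degrees (1.0 is 5 degrees), then the opening, from -1 (shut) to 1 (fully open). In form: [[x, y, z, ax, ay, az, grip], ...]. A call has 1 to 20 rows; each row shifts and turns the commanded pose from where the row before left it, along the tool's axes as they then stand; what a row does not reach is not made up. A row lasts 1/8 s, in which the tool goes at most 62.5 mm and 10.7 degrees, less where a joint would pass 70% of its speed; a pose out of reach is approached as far as the arm can. A call is refused whole if a number of a shift passes 1 or a number of a turn 1, either way. A call with a gripper value outside its range is refused whole. The fingers move at their own pace and stop on an object; "newtons" is the grip in N (left out, the last holds). Time passes only in rows, so rows that do not move let the fingers close. It gives the time, the measured TCP pose, the force and the opening at its end, in the units of the state.
- observe(): the state, without advancing time (a new reading comes with each control period).
- vision.get_image(name): name is "scene" or "top"; returns a dict with "image" (400x640x3 uint8, red, green, blue), "fx", "fy", "cx", "cy" (pixels), "rvec" (rotation vector, rad) and "tvec" (3), from world to camera coordinates, as OpenCV has them. Camera axes: x right, y down, z forward; pixel columns grow to the right and rows downward; lengths in m; the calibration is good to about 2 mm. A picture is of the moment at which its call begins. There is no depth.
- job.close_job(): hands the job in, once; it reports no verdict.
The state is a dict: "time": time; "joint_positions": joint angles; "qvel": joint speeds; "tau": joint torques, N m; "eef_pos": TCP position; "tcp_rot": TCP orientation; "wrist_force": force on the tool from outside, world axes, zero at the start; "ft_torque": the same for the moment, N m; "grip_width": finger opening in m.
Only numpy, scipy, OpenCV 4.12 (cv2) and the standard library are available. Lean on these libraries where they do the work, as an engineer would, in place of code of your own. Each camera call takes 0.05 s, during which the arm holds its last target. There are 200 camera calls.

## Task

Push the half-open drawer of walnut animals fully shut, then push the steel cam-lock lever on top of the case round its quarter turn until it meets its sprung end stop, wherever the stop pin happens to be set, and lean on it there with about 12 newtons for a second so that the lock bites. Push gently throughout, never harder than 20 newtons, let go, and leave the duck, the spinning top, the bead frame and the clear block where they are.

Things in the scene. Friction and masses are not known exactly. Their poses are not given: they have to be found in the camera images.
- case: Low brown wooden case fixed to the shelf, 240 deep (x) x 220 wide (y) x 85 high. Origin: centre of its underside. x points from the drawer side (towards the robot) to the back, y to the left, z up. On top, 55 mm from the lever's axis, a dark curved slot holds the lever's end-stop pin (dark steel, 8 mm across, 24 high); its place in the slot differs each time and is not reported
- drawer_face (a point): Centre of the outer face of the drawer front, 42.5 mm above the shelf; moves with the drawer. The front is a plain upright panel 196 wide x 63 high (11 to 74 mm above the shelf), no handle, only a flat dark inlaid disc. Axes as the case's. Shut, it is flush with the case's front, 120 mm in front of the case's origin
- drawer (a joint): How far the drawer stands open, m: 0 fully shut (hard stop), grows towards the robot, at most 0.11. It slides along the case's x axis against a friction of about 3 N and stays where it is left
- lever_pivot (a point): Point on the lever's upright turning axis, 85 mm in front of the case's origin (y = 0), at the blade's half height, 109 mm above the shelf. A round hub 34 mm across surrounds it, up to 125 mm above the shelf
- lever_grip (a point): Point in the lever's blade, 85 mm from the turning axis, at its half height (109 mm above the shelf); x points outward along the blade, z up. The blade is an upright flat steel bar, 12 mm thick, 28 mm high (95 to 123 mm above the shelf, 10 mm clear of the case's top), reaching 116 mm from the axis
- lever (a joint): Lever angle, rad: at 0 the blade points to the case's +y (left); grows clockwise seen from above; at 1.571 it points straight back (+x). It meets its end stop somewhere from 1.20 to 1.80, unknown beforehand: feel for it. Until then it turns against a steady 0.3 N m (3.5 N at lever_grip, pushing the blade's face nearest the robot) and stays where it is left
- duck: Purple silicone bath duck, 72 mm across, 79 high, loose, standing on the shelf beside the case. Origin: centre of its underside
- top: Stainless steel spinning top in a round wooden foot, 42 mm across, 48 high, loose. Origin: centre of its underside
- beads: Wooden abacus-style bead frame lying flat, 100 x 130 x 22 mm, loose. Origin: centre of its underside
- block: Clear acrylic block, 50 mm cube, loose. Origin: centre of its underside
- buffer (a joint): How far the lever has pressed in the sprung end-stop pin, rad about the lever's axis: 0 when not touched, at most 0.06, then rigid. On top of the lever's friction the spring takes 10 N m per rad: 12 N at lever_grip press it right in, 5 mm of travel there. Let go, it pushes the lever back to about 0.03 and the lever rests on it

How it is judged:
On the way, in this order (a step that is already met when the one before it is completed fails the run):
1. the drawer is fully shut (within 2 mm), with the lever not yet turned (value of joint drawer below 0.002 m and value of joint lever below 0.6 rad), for 0.2 s.
2. the lever is leaned against its end stop (stop pin pressed in by more than 0.035 rad) for 0.4 s, the drawer still shut (value of joint buffer above 0.035 rad and value of joint drawer below 0.003 m), for 0.4 s.
At the end, for the whole second after the job is handed in: The drawer is shut within 3 mm, the lever still bears on its end stop (pin pressed in by more than 0.01 rad), and nothing touches the case, drawer or lever (value of joint buffer above 0.01 rad and value of joint drawer below 0.003 m and contact force between case and anything else below 0.3 N).
It fails at once if the case, drawer or lever is pushed with more than 25 N (contact force between case and anything else above 25 N).
It fails at once if the lever is turned beyond 0.6 rad while the drawer is more than 5 mm open (the cam would foul it) (value of joint lever above 0.6 rad and value of joint drawer above 0.005 m).
It fails at once if a bystander is moved by more than 10 mm (distance of any of duck, top, beads, block from where it was at the start of the episode above 0.01 m).
It also fails if it takes over 72 s, if anything falls off the work surface, if the arm or the gripper's body presses on something with over 40 N, if the wrist force passes 120 N, or if a joint passes its speed limit or range.

## Working session

There is one attempt and no reset: what is moved stays moved. The work goes in short steps, Python scripts to look and compute and a tool call to move; the robot and the scene stay as the last step left them, time stands still between calls to the robot, and variables do not carry over. Pictures are saved under pics/ and viewed, about 8 in all and at most 12, crops included, and the job is handed in when it is done.

Besides the shell and the picture viewer there is one more tool, called by a JSON object that holds its "api" and its "payload". step_arm: Moves the arm, as the interface text tells. Its arguments: {"type":"object","properties":{"commands":{"type":"array"},"newtons":{"type":"number"}},"required":["commands"]}

```bash
mkdir -p pics; cat > h.py <<'E'
import numpy as np, cv2
from bench import observe, vision, job
def shot(name,out=None):
    d=vision.get_image(name)
    if out: cv2.imwrite('pics/'+out,d['image'][:,:,::-1])
    return d
def ray(d,u,v,z):
    R=cv2.Rodrigues(np.array(d['rvec'],float))[0];t=np.array(d['tvec'],float).ravel()
    c=-R.T@t; r=R.T@np.array([(u-d['cx'])/d['fx'],(v-d['cy'])/d['fy'],1])
    return c+r*(z-c[2])/r[2]
def proj(d,p):
    K=np.array([[d['fx'],0,d['cx']],[0,d['fy'],d['cy']],[0,0,1]],float)
    return cv2.projectPoints(np.array(p,float).reshape(-1,1,3),np.array(d['rvec'],float),np.array(d['tvec'],float),K,None)[0].reshape(-1,2)
E
python3 - <<'E'
from h import *
for n in('top','scene'):
    d=shot(n,n+'0.png'); R=cv2.Rodrigues(np.array(d['rvec'],float))[0]; print(n,-R.T@np.array(d['tvec']).ravel(),d['fx'])
s=observe();print(s)
E
```

```text
top [0.54046557 0.04985015 1.04720706] 424.8543127979412
scene [1.08172695 0.19038004 0.75495029] 438.33162042056415
{'time': 0.1, 'joint_positions': array([-1.10597992e+00,  2.38756231e-01, -1.41683333e-02,  1.31922923e+00,
        3.92325136e-05,  1.57079430e+00]), 'qvel': array([ 0.0008748 , -0.00182013,  0.00160867, -0.00146892,  0.00106185,
       -0.00116765]), 'tau': array([ 2.25617559e-04, -5.39718997e+01,  3.46997988e+01,  1.33761702e-02,
        1.64297631e-05,  2.55878842e-05]), 'eef_pos': array([ 0.23517395, -0.46894989,  0.23072397]), 'tcp_rot': array([-3.14023519e+00, -3.92352345e-05,  4.64818384e-01]), 'wrist_force': array([-0.13955619, -0.01435961, -0.90239587]), 'ft_torque': array([-0.01020143,  0.00550024, -0.02636655]), 'grip_width': 0.08543648629982417}
```

View pics/top0.png

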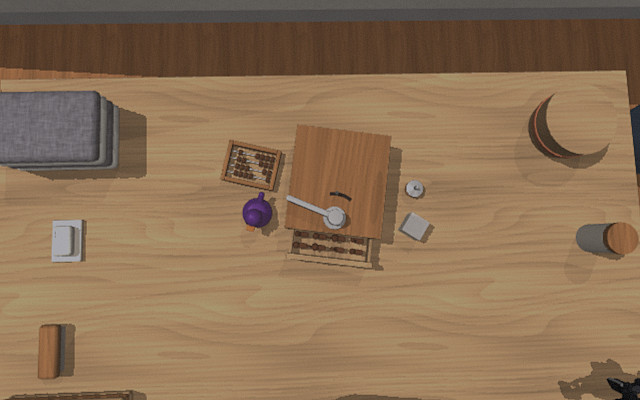

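View pics/scene0.png

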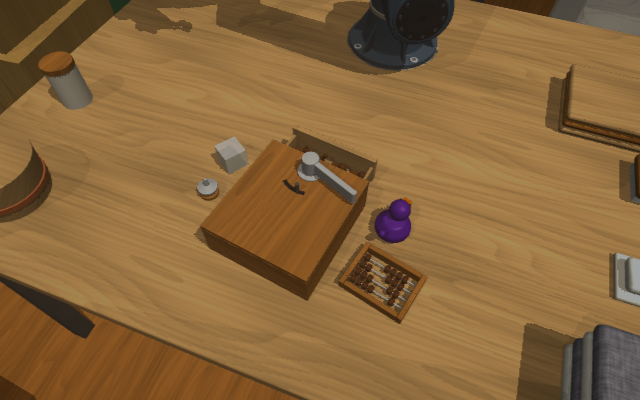

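The top view shows the case with its roof corners near (298,125), (391,137), (382,238) and (287,229), the hub at about (335,216), and the lever tip at (289,199). The drawer front is along (288,258)-(372,267). The duck is at (257,212), the top at (414,189) and the block at (415,226). The scene view agrees.

```bash
python3 - <<'E'
from h import *
im=cv2.imread('pics/top0.png')[115:275,230:440]
cv2.imwrite('pics/top0c.png',cv2.resize(im,None,fx=3.75,fy=3.75,interpolation=cv2.INTER_CUBIC))
E
```

```text
(no output)
```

View pics/top0c.png

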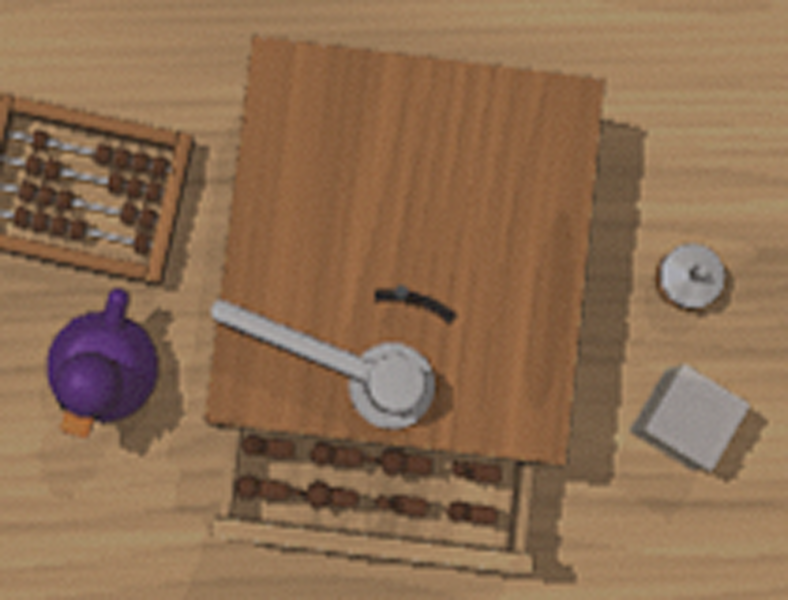

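The crop shows the roof corners at (252,36), (604,78), (566,464) and (207,422). The hub centre is at (397,383), the blade tip centre at (215,312), the stop pin near (401,293), and the drawer front's outer top edge runs from (213,533) to (531,570).

```bash
python3 - <<'E'
from h import *
d=shot('top')
P=lambda u,v,z: ray(d,(u+.5)/3.75-.5+230,(v+.5)/3.75-.5+115,z)[:2]
BL,BR,FR,FL=[P(u,v,.085) for u,v in((252,36),(604,78),(566,464),(207,422))]
print('sides',[np.linalg.norm(a-b) for a,b in((BL,BR),(BR,FR),(FR,FL),(FL,BL))])
c=(BL+BR+FR+FL)/4
ax=(BL-FL+BR-FR);ay=(BL-BR+FL-FR)
y1=np.arctan2(ax[1],ax[0]);y2=np.arctan2(-ay[0],ay[1]);yaw=(y1+y2)/2
print('c',c,'yaw',y1,y2)
X=np.array([np.cos(yaw),np.sin(yaw)]);Y=np.array([-X[1],X[0]])
hub=P(397,383,.125);print('hub',hub,'pred',c-.085*X,'FL..',FL)
def loc(p):return np.round([(p-c)@X,(p-c)@Y],4)
print('hub loc',loc(hub))
tip=P(215,312,.123);r=tip-(c-.085*X);print('tip',np.linalg.norm(r),'angle',np.arctan2(r@X,r@Y))
pin=P(401,293,.109);r=pin-(c-.085*X);print('pin',np.linalg.norm(r),'angle',np.arctan2(r@X,r@Y))
for u,v in((213,533),(531,570)):print('drawer',loc(P(u,v,.074)))
for n,u,v,z in(('duck',103,362,.04),('top',693,276,.03),('block',697,418,.05),('beads corner',150,282,.02)):print(n,P(u,v,z),loc(P(u,v,z)))
E
```

```text
sides [np.float64(0.21929522515806288), np.float64(0.2394843167536306), np.float64(0.21811041985632354), np.float64(0.23875194625524077)]
c [ 0.66864777 -0.02897917] yaw -0.13944814516827533 -0.1427334635131285
hub [ 0.58436076 -0.01670535] pred [ 0.5844924 -0.0170262] FL.. [0.56594485 0.09555896]
hub loc [-0.0852  0.0003]
tip 0.11371754633953696 angle 0.2572652539211261
pin 0.05416673864248693 angle 1.5211173495157244
drawer [-0.185   0.0978]
drawer [-0.1858 -0.0962]
duck [0.60668592 0.16227535] [-0.0882  0.1806]
top [ 0.65296805 -0.21794116] [ 0.011  -0.1893]
block [ 0.56074353 -0.21063885] [-0.0813 -0.195 ]
beads corner [0.65897994 0.13352115] [-0.0324  0.1595]
```

The sizes check out: the sides come to 219 and 239 mm, the hub is 0.3 mm off its expected place, and the pin's radius is 54 mm. The drawer is about 65 mm open and the lever is at 0.26. The pin centre at 1.52 puts the stop at about 1.34. Next I'll shut the fingers, turn the tool to the case's yaw and move in front of the drawer.

{"api": "step_arm", "payload": {"commands": [[0,0,0,0,0,1,-1],[0,0,0,0,0,1,-1],[0,0,0,0,0,1,-1],[0,0,0,0,0,1,-1],[0,0,0,0,0,1,-1],[0,0,0,0,0,1,-1],[0,0,0,0,0,1,-1],[0,0,0,0,0,0,-1]], "newtons": 20}}

```text
time: 1.15
eef_pos: [0.2352, -0.4691, 0.2311]
tcp_rot: [-3.141, 0.0, -0.145]
wrist_force: [-0.4, 0.1, 0.4]
grip_width: -0.0001
```

{"api": "step_arm", "payload": {"commands": [[0.27,-0.98,0,0,0,0,-1],[0.27,-0.98,0,0,0,0,-1],[0.27,-0.98,0,0,0,0,-1],[0.27,-0.98,0,0,0,0,-1],[0.27,-0.98,0,0,0,0,-1],[0.27,-0.98,0,0,0,0,-1],[0.27,-0.98,0,0,0,0,-1],[0.27,-0.98,0,0,0,0,-1],[0.27,-0.98,0,0,0,0,-1],[0.27,-0.98,0,0,0,0,-1],[0.27,-0.98,0,0,0,0,-1],[0.27,-0.98,0,0,0,0,-1],[0.27,-0.98,0,0,0,0,-1],[0.27,-0.98,0,0,0,0,-1],[0.27,-0.98,0,0,0,0,-1],[0.27,-0.98,0,0,0,0,-1],[0.27,-0.98,0,0,0,0,-1],[0,0,0,0,0,0,-1],[0,0,0,0,0,0,-1]]}}

```text
time: 3.52
eef_pos: [0.4385, -0.0341, 0.2319]
tcp_rot: [-3.11, 0.001, -0.098]
wrist_force: [-0.0, 0.3, -0.3]
grip_width: -0.0003
```

```bash
cat >> h.py <<'E'
C=np.array([.66865,-.02898]);YAW=-.141
X=np.array([np.cos(YAW),np.sin(YAW)]);Y=np.array([-X[1],X[0]])
def rep():
    s=observe();p=s['eef_pos'];r=p[:2]-C
    f=s['wrist_force'];print('t',round(s['time'],2),'loc',np.round([r@X,r@Y,p[2]],4),'rot',np.round(s['tcp_rot'],3),'F',np.round([f[:2]@X,f[:2]@Y,f[2]],2),'w',round(s['grip_width'],4))
    return s
E
python3 -c "
from h import *
rep()"
```

```text
t 3.52 loc [-0.2272 -0.0374  0.2319] rot [-3.11e+00  1.00e-03 -9.80e-02] F [-0.05  0.26 -0.31] w -0.0003
```

{"api": "step_arm", "payload": {"commands": [[0,0,0,-0.36,0,0.5,-1],[0,-0.6,0,0,0,0,-1],[0,-0.6,0,0,0,0,-1],[0,0,0.71,0,0,0,-1],[0,0,0.71,0,0,0,-1],[0,0,0.71,0,0,0,-1],[0,0,0.71,0,0,0,-1],[0,0,0.71,0,0,0,-1],[0,0,0.71,0,0,0,-1],[0,0,0.71,0,0,0,-1],[0,0,0.71,0,0,0,-1],[0,0,0,0,0,0,-1],[0,0,0,0,0,0,-1]]}}

```text
time: 5.15
eef_pos: [0.4393, -0.0312, 0.063]
tcp_rot: [-3.109, 0.001, -0.093]
wrist_force: [-0.1, -1.0, -0.8]
grip_width: 0.0001
```

```bash
python3 -c "
from h import *
rep(); d=shot('scene'); cv2.imwrite('pics/s1.png',cv2.resize(d['image'][90:330,180:460,::-1],None,fx=2.5,fy=2.5))"
```

```text
t 5.15 loc [-0.2268 -0.0344  0.063 ] rot [-3.109e+00  1.000e-03 -9.300e-02] F [ 0.02 -0.96 -0.77] w 0.0001
```

View pics/s1.png

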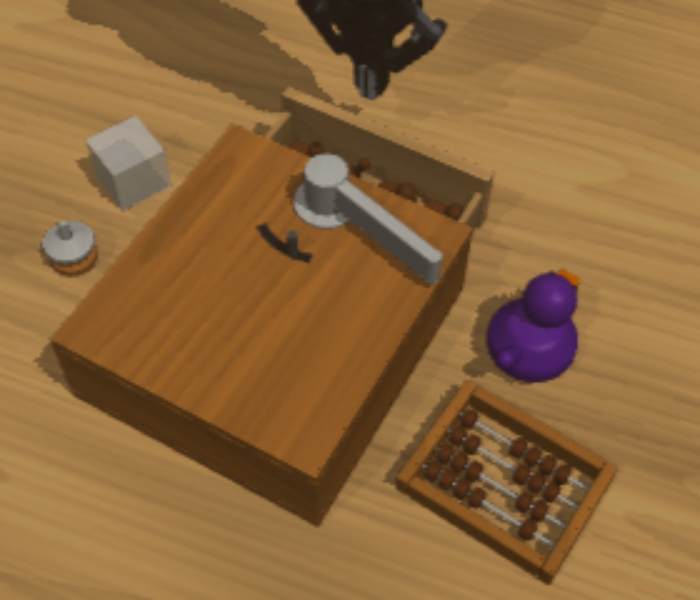

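The view shows the shut fingers standing clear in front of the drawer, with everything in place. But the sideways move and the turn barely took effect, so I'll check the joints.

```bash
python3 -c "
from h import *
s=rep();print(np.round(s['joint_positions'],3),np.round(s['qvel'],3),np.round(s['tau'],2))"
```

```text
t 5.2 loc [-0.2266 -0.0345  0.0632] rot [-3.109  0.    -0.093] F [0.   0.58 0.59] w 0.0005
[-0.094  0.225 -0.501  0.845  0.033  3.141] [-0.001 -0.005  0.001 -0.003 -0.    -0.003] [ 4.000e-02 -4.537e+01  2.741e+01  4.000e-02  1.300e-01 -0.000e+00]
```

{"api": "step_arm", "payload": {"commands": [[0,-0.5,0,0,0,0,-1],[0,0,0,0,0,0,-1],[0,0,0,0,0,0,-1],[0,0,0,0,0,0,-1]]}}

```text
time: 5.7
eef_pos: [0.4396, -0.0248, 0.0629]
tcp_rot: [-3.102, 0.001, -0.083]
wrist_force: [-0.5, -1.1, 0.2]
grip_width: 0.0001
```

```bash
python3 -c "
from h import *
s=rep();print(np.round(s['joint_positions'],3),np.round(s['qvel'],3),np.round(s['tau'],2))"
```

```text
t 5.7 loc [-0.2274 -0.0281  0.0629] rot [-3.102e+00  1.000e-03 -8.300e-02] F [-0.33 -1.15  0.2 ] w 0.0001
[-0.084  0.226 -0.502  0.845  0.039  3.141] [-0.002  0.002 -0.002  0.001 -0.    -0.   ] [ 6.000e-02 -4.604e+01  2.781e+01  2.000e-02  1.600e-01  0.000e+00]
```

Joint 6 is at its limit, because yaw = j1 + π − j6. I'll turn the tool half round, which gives the same shut-finger shape with plenty of range left.

{"api": "step_arm", "payload": {"commands": [[0,0,0,-0.45,0,-1,-1],[0,0,0,0,0,-1,-1],[0,0,0,0,0,-1,-1],[0,0,0,0,0,-1,-1],[0,0,0,0,0,-1,-1],[0,0,0,0,0,-1,-1],[0,0,0,0,0,-1,-1],[0,0,0,0,0,-1,-1],[0,0,0,0,0,-1,-1],[0,0,0,0,0,-1,-1],[0,0,0,0,0,-1,-1],[0,0,0,0,0,-1,-1],[0,0,0,0,0,-1,-1],[0,0,0,0,0,-1,-1],[0,0,0,0,0,-1,-1],[0,0,0,0,0,-1,-1],[0,0,0,0,0,-1,-1],[0,0,0,0,0,-1,-1]]}}

```text
time: 7.95
eef_pos: [0.4395, -0.0248, 0.0628]
tcp_rot: [3.141, -0.0, 1.491]
wrist_force: [0.3, 0.1, -0.2]
grip_width: -0.0001
```

{"api": "step_arm", "payload": {"commands": [[0,0,0,0,0,-1,-1],[0,0,0,0,0,-1,-1],[0,0,0,0,0,-1,-1],[0,0,0,0,0,-1,-1],[0,0,0,0,0,-1,-1],[0,0,0,0,0,-1,-1],[0,0,0,0,0,-1,-1],[0,0,0,0,0,-1,-1],[0,0,0,0,0,-1,-1],[0,0,0,0,0,-1,-1],[0,0,0,0,0,-1,-1],[0,0,0,0,0,-1,-1],[0,0,0,0,0,-1,-1],[0,0,0,0,0,-1,-1],[0,0,0,0,0,-1,-1],[0,0,0,0,0,-1,-1],[0,0,0,0,0,-1,-1],[0,0,0,0,0,-0.3,-1],[0,0,0,0,0,0,-1]]}}

```text
time: 10.32
eef_pos: [0.4396, -0.0248, 0.0628]
tcp_rot: [3.142, 0.0, 2.997]
wrist_force: [0.6, -0.3, 0.2]
grip_width: 0.0001
```

```bash
python3 -c "
from h import *
s=rep();print(np.round(s['joint_positions'],3))"
```

```text
t 10.32 loc [-0.2274 -0.0281  0.0628] rot [3.142 0.    2.997] F [ 0.66 -0.17  0.2 ] w 0.0001
[-0.056  0.225 -0.503  0.843  0.     0.089]
```

{"api": "step_arm", "payload": {"commands": [[-0.2,0.47,0,0,0,0,-1],[-0.2,0.47,0,0,0,0,-1],[-0.2,0,0,0,0,0,-1],[-0.2,0,0,0,0,0,-1],[-0.1,0,0,0,0,0,-1],[-0.1,0,0,0,0,0,-1],[-0.1,0,0,0,0,0,-1],[-0.1,0,0,0,0,0,-1],[-0.1,0,0,0,0,0,-1],[-0.1,0,0,0,0,0,-1]]}}

```text
time: 11.58
eef_pos: [0.4851, -0.003, 0.0627]
tcp_rot: [-3.141, -0.0, 2.998]
wrist_force: [-2.9, -0.8, -0.6]
grip_width: -0.0
```

```bash
python3 -c "
from h import *
s=rep()"
```

```text
t 11.57 loc [-1.854e-01 -1.000e-04  6.270e-02] rot [-3.141 -0.     2.998] F [-2.78 -1.19 -0.55] w -0.0
```

Contact is made at about 3 N, as expected. I'll keep pushing slowly.

{"api": "step_arm", "payload": {"commands": [[-0.1,0,0,0,0,0,-1],[-0.1,0,0,0,0,0,-1],[-0.1,0,0,0,0,0,-1],[-0.1,0,0,0,0,0,-1],[-0.1,0,0,0,0,0,-1],[-0.1,0,0,0,0,0,-1],[-0.1,0,0,0,0,0,-1],[-0.1,0,0,0,0,0,-1],[-0.1,0,0,0,0,0,-1],[-0.1,0,0,0,0,0,-1],[-0.1,0,0,0,0,0,-1],[-0.1,0,0,0,0,0,-1],[-0.1,0,0,0,0,0,-1],[-0.1,0,0,0,0,0,-1],[-0.05,0,0,0,0,0,-1],[-0.05,0,0,0,0,0,-1]]}}

```text
time: 13.58
eef_pos: [0.5298, -0.0093, 0.0629]
tcp_rot: [3.141, 0.001, 2.998]
wrist_force: [-2.8, -0.9, -1.2]
grip_width: 0.0001
```

```bash
python3 -c "
from h import *
s=rep()"
```

```text
t 13.57 loc [-0.1402 -0.      0.0629] rot [3.141e+00 1.000e-03 2.998e+00] F [-2.65 -1.29 -1.2 ] w 0.0001
```

Expected shut position is −0.131 (±2 mm). Now 1 mm rows.

{"api": "step_arm", "payload": {"commands": [[-0.05,0,0,0,0,0,-1],[-0.05,0,0,0,0,0,-1],[-0.05,0,0,0,0,0,-1],[-0.05,0,0,0,0,0,-1],[0,0,0,0,0,0,-1]]}}

```text
time: 14.2
eef_pos: [0.536, -0.0102, 0.063]
tcp_rot: [3.141, 0.001, 2.998]
wrist_force: [-1.9, -0.0, -1.2]
grip_width: 0.0002
```

{"api": "step_arm", "payload": {"commands": [[-0.03,0,0,0,0,0,-1],[-0.03,0,0,0,0,0,-1],[0,0,0,0,0,0,-1]]}}

```text
time: 14.58
eef_pos: [0.5376, -0.0104, 0.063]
tcp_rot: [3.141, 0.001, 2.998]
wrist_force: [-2.2, -0.7, -0.3]
grip_width: 0.0
```

```bash
python3 -c "
from h import *
s=rep()"
```

```text
t 14.57 loc [-0.1323  0.      0.063 ] rot [3.141e+00 1.000e-03 2.998e+00] F [-2.03 -1.04 -0.34] w 0.0
```

{"api": "step_arm", "payload": {"commands": [[-0.03,0,0,0,0,0,-1],[0,0,0,0,0,0,-1]]}}

```text
time: 14.82
eef_pos: [0.5384, -0.0105, 0.0629]
tcp_rot: [3.141, 0.001, 2.998]
wrist_force: [-2.6, 0.5, -0.6]
grip_width: 0.0001
```

{"api": "step_arm", "payload": {"commands": [[-0.03,0,0,0,0,0,-1],[0,0,0,0,0,0,-1]]}}

```text
time: 15.08
eef_pos: [0.5384, -0.0105, 0.0629]
tcp_rot: [3.141, -0.001, 2.998]
wrist_force: [-6.1, 0.5, 3.7]
grip_width: 0.0001
```

{"api": "step_arm", "payload": {"commands": [[-0.02,0,0,0,0,0,-1],[0,0,0,0,0,0,-1]]}}

```text
time: 15.32
eef_pos: [0.5384, -0.0105, 0.0629]
tcp_rot: [3.141, -0.002, 2.998]
wrist_force: [-8.5, 0.6, 4.6]
grip_width: -0.0
```

The drawer meets its hard stop at −0.1315, where the force rises to 8.5 N with no further travel. I'll back off, lift, and go to the near side of the lever blade.

{"api": "step_arm", "payload": {"commands": [[0.1,0,0,0,0,0,-1],[0.4,0,0,0,0,0,-1],[0.4,0,0,0,0,0,-1],[0,0,-0.8,0,0,0,-1],[0,0,-0.8,0,0,0,-1],[0,0,-0.8,0,0,0,-1],[0,0,-0.8,0,0,0,-1],[0,0,-0.8,0,0,0,-1],[-0.48,0.76,0,0,0,0,-1],[-0.48,0.76,0,0,0,0,-1],[-0.48,0.76,0,0,0,0,-1],[-0.48,0.76,0,0,0,0,-1],[0,0,0,0,0,0.97,-1],[0,0,0,0,0,0.97,-1],[0,0,0,0,0,0.97,-1],[0,0,0,0,0,0,-1],[0,0,0,0,0,0,-1]]}}

```text
time: 17.45
eef_pos: [0.5828, 0.0751, 0.183]
tcp_rot: [3.141, 0.001, 2.746]
wrist_force: [-0.4, -0.6, 0.3]
grip_width: 0.0001
```

```bash
python3 -c "
from h import *
s=rep(); d=shot('scene'); cv2.imwrite('pics/s2.png',cv2.resize(d['image'][90:330,180:460,::-1],None,fx=2.5,fy=2.5))"
```

```text
t 17.45 loc [-0.0996  0.091   0.183 ] rot [3.141e+00 1.000e-03 2.746e+00] F [-0.35 -0.62  0.31] w 0.0001
```

View pics/s2.png

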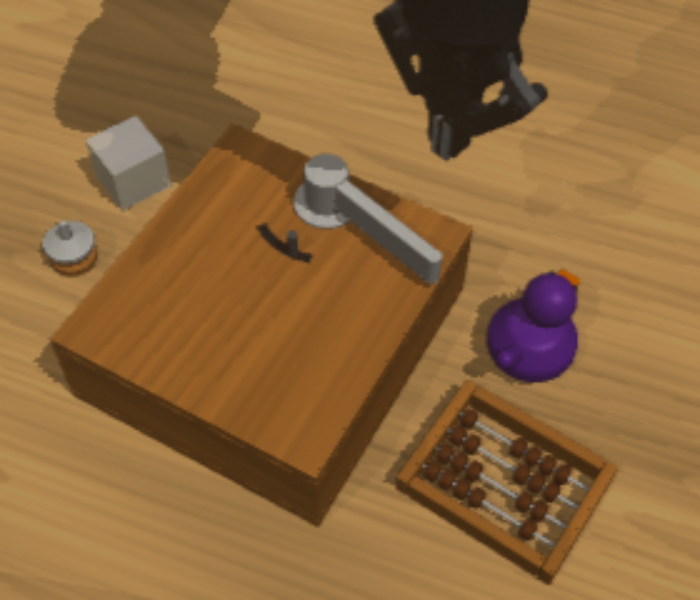

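The drawer is shut flush, the lever is unmoved, and the finger hangs on the robot side of the blade. I'll descend and close up to the blade.

{"api": "step_arm", "payload": {"commands": [[0,0,0.53,0,0,0,-1],[0,0,0.53,0,0,0,-1],[0,0,0.53,0,0,0,-1],[0,0,0.53,0,0,0,-1],[0,0,0.53,0,0,0,-1],[-0.13,0,0,0,0,0,-1],[-0.13,0,0,0,0,0,-1],[-0.13,0,0,0,0,0,-1],[-0.13,0,0,0,0,0,-1],[-0.13,0,0,0,0,0,-1],[-0.1,0,0,0,0,0,-1],[0,0,0,0,0,0,-1]]}}

```text
time: 19.0
eef_pos: [0.6038, 0.0665, 0.1034]
tcp_rot: [3.141, -0.0, 2.744]
wrist_force: [-1.2, 1.6, 1.1]
grip_width: -0.0001
```

```bash
cat >> h.py <<'E'
def lev():
    s=rep();r=s['eef_pos'][:2]-C;r=np.array([r@X+.085,r@Y])
    R=np.hypot(*r);a=np.arctan2(r[0],r[1])+np.arcsin(.017/R)
    f=s['wrist_force'][:2];f=np.array([f@X,f@Y]);print('lever angle if touching',round(a,3),'r along',round(np.sqrt(R*R-.017**2),4),'push',round(-(f@[np.cos(a),-np.sin(a)]),2),'yaw err',round(s['tcp_rot'][2]-(np.pi+YAW-a),3))
E
python3 -c "
from h import *
lev()"
```

```text
t 19.0 loc [-0.0776  0.0854  0.1034] rot [ 3.141 -0.     2.744] F [-1.45  1.4   1.13] w -0.0001
lever angle if touching 0.286 r along 0.084 push 1.79 yaw err 0.029
```

{"api": "step_arm", "payload": {"commands": [[-0.124,0.022,0,0,0,0.5,-1],[-0.124,0.022,0,0,0,0.5,-1],[-0.124,0.022,0,0,0,0.5,-1],[-0.124,0.022,0,0,0,0.5,-1],[-0.124,0.022,0,0,0,0.5,-1],[-0.124,0.022,0,0,0,0.5,-1],[-0.124,0.022,0,0,0,0.5,-1],[-0.124,0.022,0,0,0,0.5,-1],[-0.124,0.022,0,0,0,0.5,-1],[-0.124,0.022,0,0,0,0.5,-1],[0,0,0,0,0,0,-1]]}}

```text
time: 20.38
eef_pos: [0.6376, 0.0511, 0.1031]
tcp_rot: [-3.141, -0.0, 2.308]
wrist_force: [-3.5, 0.8, 0.6]
grip_width: -0.0003
```

```bash
python3 -c "
from h import *
lev()"
```

```text
t 20.38 loc [-0.042   0.0749  0.1031] rot [-3.141 -0.     2.308] F [-3.53  0.29  0.63] w -0.0003
lever angle if touching 0.719 r along 0.0847 push 2.84 yaw err 0.027
```

Tracking well at 0.72, with about 3 N of push. Going on to about 1.15.

{"api": "step_arm", "payload": {"commands": [[-0.124,0.022,0,0,0,0.5,-1],[-0.124,0.022,0,0,0,0.5,-1],[-0.124,0.022,0,0,0,0.5,-1],[-0.124,0.022,0,0,0,0.5,-1],[-0.124,0.022,0,0,0,0.5,-1],[-0.124,0.022,0,0,0,0.5,-1],[-0.124,0.022,0,0,0,0.5,-1],[-0.124,0.022,0,0,0,0.5,-1],[-0.124,0.022,0,0,0,0.5,-1],[-0.124,0.022,0,0,0,0.5,-1],[0,0,0,0,0,0,-1]]}}

```text
time: 21.75
eef_pos: [0.6625, 0.023, 0.1032]
tcp_rot: [-3.142, -0.0, 1.872]
wrist_force: [-2.6, 2.4, -0.5]
grip_width: 0.0002
```

```bash
python3 -c "
from h import *
lev()"
```

```text
t 21.75 loc [-0.0134  0.0506  0.1032] rot [-3.142 -0.     1.872] F [-2.95  1.96 -0.53] w 0.0002
lever angle if touching 1.15 r along 0.086 push 2.99 yaw err 0.022
```

{"api": "step_arm", "payload": {"commands": [[-0.062,0.011,0,0,0,0.25,-1],[-0.062,0.011,0,0,0,0.25,-1],[-0.062,0.011,0,0,0,0.25,-1],[0,0,0,0,0,0,-1]]}}

```text
time: 22.25
eef_pos: [0.6654, 0.0176, 0.1034]
tcp_rot: [3.141, 0.0, 1.805]
wrist_force: [-2.7, 2.9, -1.6]
grip_width: -0.0004
```

{"api": "step_arm", "payload": {"commands": [[-0.062,0.011,0,0,0,0.25,-1],[-0.062,0.011,0,0,0,0.25,-1],[0,0,0,0,0,0,-1]]}}

```text
time: 22.62
eef_pos: [0.6669, 0.0141, 0.1035]
tcp_rot: [3.141, 0.0, 1.762]
wrist_force: [-2.0, 2.4, -1.3]
grip_width: -0.0
```

{"api": "step_arm", "payload": {"commands": [[-0.062,0.011,0,0,0,0.25,-1],[0,0,0,0,0,0,-1]]}}

```text
time: 22.88
eef_pos: [0.6675, 0.0124, 0.1035]
tcp_rot: [3.141, 0.0, 1.74]
wrist_force: [-2.8, 3.0, -1.2]
grip_width: 0.0002
```

```bash
python3 -c "
from h import *
lev()"
```

```text
t 22.88 loc [-0.007   0.0408  0.1035] rot [3.141 0.    1.74 ] F [-3.24  2.61 -1.23] w 0.0002
lever angle if touching 1.283 r along 0.0864 push 3.42 yaw err 0.023
```

{"api": "step_arm", "payload": {"commands": [[-0.062,0.011,0,0,0,0.25,-1],[0,0,0,0,0,0,-1]]}}

```text
time: 23.12
eef_pos: [0.6681, 0.0106, 0.1035]
tcp_rot: [3.141, 0.0, 1.718]
wrist_force: [-3.1, 2.8, -1.1]
grip_width: -0.0
```

{"api": "step_arm", "payload": {"commands": [[-0.062,0.011,0,0,0,0.25,-1],[0,0,0,0,0,0,-1]]}}

```text
time: 23.38
eef_pos: [0.6687, 0.0088, 0.1035]
tcp_rot: [3.141, 0.0, 1.696]
wrist_force: [-3.2, 3.6, -0.3]
grip_width: 0.0004
```

```bash
python3 -c "
from h import *
lev()"
```

```text
t 23.38 loc [-0.0053  0.0374  0.1035] rot [3.141 0.    1.696] F [-3.63  3.12 -0.25] w 0.0004
lever angle if touching 1.326 r along 0.0864 push 3.91 yaw err 0.021
```

{"api": "step_arm", "payload": {"commands": [[-0.05,0,0,0,0,0.2,-1],[0,0,0,0,0,0,-1]]}}

```text
time: 23.62
eef_pos: [0.669, 0.0075, 0.1035]
tcp_rot: [3.141, -0.0, 1.679]
wrist_force: [-0.3, 3.1, -1.3]
grip_width: 0.0
```

{"api": "step_arm", "payload": {"commands": [[-0.05,0,0,0,0,0.2,-1],[0,0,0,0,0,0,-1]]}}

```text
time: 23.88
eef_pos: [0.6693, 0.0063, 0.1035]
tcp_rot: [3.14, -0.0, 1.661]
wrist_force: [-0.3, 4.2, -1.8]
grip_width: 0.0
```

```bash
python3 -c "
from h import *
lev()"
```

```text
t 23.88 loc [-0.0043  0.035   0.1035] rot [ 3.14  -0.     1.661] F [-0.9   4.09 -1.76] w 0.0
lever angle if touching 1.356 r along 0.0863 push 4.19 yaw err 0.017
```

{"api": "step_arm", "payload": {"commands": [[-0.05,0,0,0,0,0.2,-1],[0,0,0,0,0,0,-1]]}}

```text
time: 24.12
eef_pos: [0.6696, 0.0051, 0.1035]
tcp_rot: [3.14, -0.001, 1.644]
wrist_force: [1.1, 6.6, -2.4]
grip_width: -0.0001
```

{"api": "step_arm", "payload": {"commands": [[-0.05,0,0,0,0,0.2,-1],[0,0,0,0,0,0,-1]]}}

```text
time: 24.38
eef_pos: [0.6699, 0.004, 0.1036]
tcp_rot: [3.14, -0.002, 1.627]
wrist_force: [0.0, 8.1, -3.5]
grip_width: 0.0002
```

```bash
python3 -c "
from h import *
lev()"
```

```text
t 24.38 loc [-0.0034  0.0328  0.1036] rot [ 3.140e+00 -2.000e-03  1.627e+00] F [-1.11  7.98 -3.49] w 0.0002
lever angle if touching 1.383 r along 0.0863 push 8.05 yaw err 0.01
```

The force is rising on the spring, now 8 N and up about 1.5 N per step. Two more small steps will bring it to about 12 N.

{"api": "step_arm", "payload": {"commands": [[-0.05,0,0,0,0,0,-1],[0,0,0,0,0,0,-1]]}}

```text
time: 24.62
eef_pos: [0.6701, 0.0028, 0.1036]
tcp_rot: [3.14, -0.002, 1.627]
wrist_force: [0.6, 9.0, -1.9]
grip_width: -0.0
```

{"api": "step_arm", "payload": {"commands": [[-0.04,0,0,0,0,0,-1],[0,0,0,0,0,0,-1]]}}

```text
time: 24.88
eef_pos: [0.6701, 0.0021, 0.1036]
tcp_rot: [3.14, -0.003, 1.628]
wrist_force: [1.3, 12.1, -2.3]
grip_width: 0.0001
```

```bash
python3 -c "
from h import *
lev()"
```

```text
t 24.88 loc [-0.0029  0.031   0.1036] rot [ 3.140e+00 -3.000e-03  1.628e+00] F [-0.4  12.17 -2.28] w 0.0001
lever angle if touching 1.405 r along 0.0861 push 12.07 yaw err 0.032
```

12 N is reached, so I'll hold for about 1.2 s.

{"api": "step_arm", "payload": {"commands": [[0,0,0,0,0,0,-1],[0,0,0,0,0,0,-1],[0,0,0,0,0,0,-1],[0,0,0,0,0,0,-1],[0,0,0,0,0,0,-1],[0,0,0,0,0,0,-1],[0,0,0,0,0,0,-1],[0,0,0,0,0,0,-1],[0,0,0,0,0,0,-1],[0,0,0,0,0,0,-1]]}}

```text
time: 26.12
eef_pos: [0.6701, 0.0021, 0.1036]
tcp_rot: [3.14, -0.003, 1.628]
wrist_force: [0.6, 11.8, -2.1]
grip_width: 0.0001
```

```bash
python3 -c "
from h import *
lev()"
```

```text
t 26.12 loc [-0.0029  0.031   0.1036] rot [ 3.140e+00 -3.000e-03  1.628e+00] F [-1.07 11.78 -2.12] w 0.0001
lever angle if touching 1.405 r along 0.0861 push 11.8 yaw err 0.032
```

Held at 12 N. I'll withdraw straight back, then lift clear.

{"api": "step_arm", "payload": {"commands": [[0.1,0,0,0,0,0,-1],[0.1,0,0,0,0,0,-1],[0.1,0,0,0,0,0,-1],[0.2,0,0,0,0,0,-1],[0.3,0,0,0,0,0,-1],[0.3,0,0,0,0,0,-1],[0,0,-0.7,0,0,0,-1],[0,0,-0.7,0,0,0,-1],[0,0,-0.7,0,0,0,-1],[0,0,-0.7,0,0,0,-1],[0.8,0,0,0,0,0,-1],[0.8,0,0,0,0,0,-1],[0.8,0,0,0,0,0,-1],[0.8,0,0,0,0,0,-1],[0.8,0,0,0,0,0,-1],[0.8,0,0,0,0,0,-1],[0,0,0,0,0,0,-1],[0,0,0,0,0,0,-1]]}}

```text
time: 28.38
eef_pos: [0.6594, 0.1771, 0.1874]
tcp_rot: [3.141, 0.0, 1.627]
wrist_force: [0.2, -0.1, -0.2]
grip_width: 0.0002
```

```bash
python3 -c "
from h import *
rep(); a=shot('scene')['image'][90:330,180:460,::-1]; b=shot('top')['image'][115:275,230:440,::-1]
cv2.imwrite('pics/s3.png',cv2.resize(a,None,fx=2.2,fy=2.2)); cv2.imwrite('pics/t3.png',cv2.resize(b,None,fx=3.75,fy=3.75,interpolation=cv2.INTER_CUBIC))"
```

```text
t 28.38 loc [-0.0382  0.2027  0.1874] rot [3.141 0.    1.627] F [ 0.17 -0.11 -0.19] w 0.0002
```

View pics/t3.png

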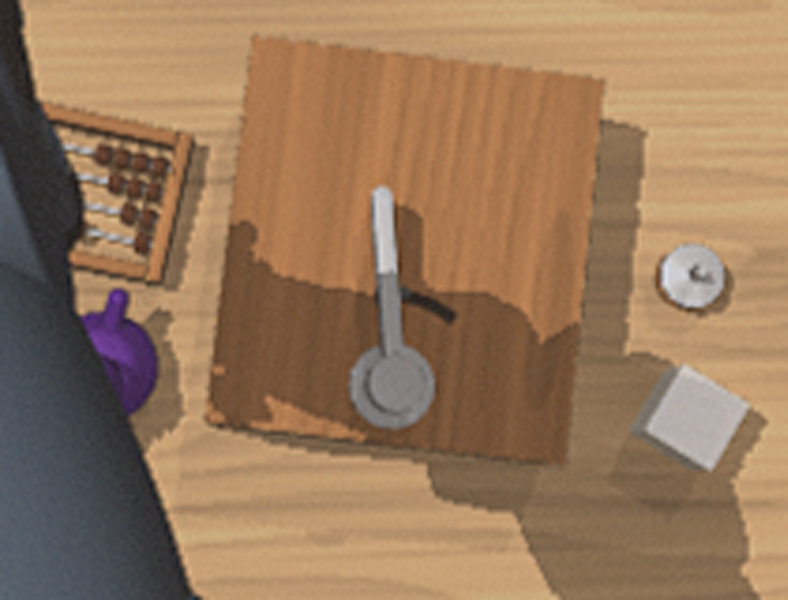

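View pics/s3.png

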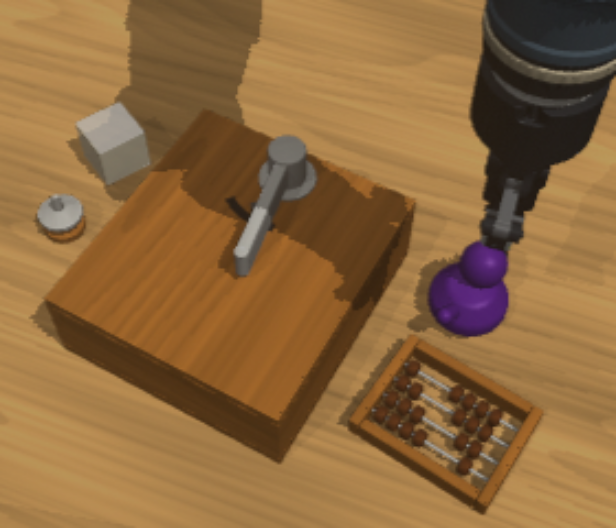

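Both views show the drawer flush with the case and the blade lying against the pin, with its tip at (382,190). The top, block, beads and duck are at their starting pixels, and the arm is clear at z = 0.187. Checking the lever angle, then handing in.

```bash
python3 -c "
from h import *
d=shot('top');p=ray(d,382.5/3.75-.5+230,190.5/3.75-.5+115,.123)[:2]-(C-.085*X);print(np.hypot(*p),np.arctan2(p@X,p@Y))
print(job.close_job())"
```

```text
0.11375655156942802 1.3828965824839823
the job is handed in; nothing more can be done
None
```

The drawer is shut, the lever was leaned on its end stop at 12 N, and I handed the job in at about 28 s. No verdict was reported.

- **Drawer:** It met its hard stop. The force rose to 8.5 N along the push (about 10 N in all) with no further travel, and the pictures afterwards show it flush with the case.
- **Lever:** I turned it with shut fingers until the spring force rose, from about 1.36 rad. I held 11.8–12.1 N for about 1.3 s at about 1.405 rad, then let go. A last picture puts it at about 1.38 rad, which fits a pin still pressed in by about 0.03 rad. The pin's travel itself can't be read directly.
- **Forces:** The highest wrist reading I took was about 12 N, but readings come only at the end of each move.
- **Bystanders:** The top and block are at their starting pixels in the last top view. The duck and bead frame were partly hidden by the arm there, but the scene view shows both unmoved. The arm ended clear of everything, with no contact force.

One thing went wrong on the way. My first tool yaw ran joint 6 into the end of its range, so some early moves fell short. I turned the tool half round before touching anything.

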